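Stow the spice jar in the airtight box and latch it

TASK

Take the small glass spice jar, stand it upright inside the open airtight box without dropping it, and let go. Then swing the box's lid shut and press it down gently against its rubber seal until the spring catch snaps over the lid and holds it shut by itself, without straining the box. Leave the canister, the funnel and the pegs where they are.

Things in the scene. Friction and masses are not known exactly. Their poses are not given: they have to be found in the camera images.
- jar_center (a point): Centre (half-way up) of the small glass spice jar with a steel screw cap: 42 mm diameter, 62 mm high in all, standing upright on the shelf; glass up to 46 mm, cap above. About 0.12 kg. z is its own axis, up.
- box: White plastic airtight box, fixed to the shelf; origin at the centre of its underside, z up. 150 mm along its x, 210 mm along its y, rim 85 mm high, walls and floor 5 mm thick (inside 140 x 200 mm, floor top at z = 5 mm). Its front (own -x side) faces the robot more or less; its grey lid hinges along the far (+x) rim. Pushing on the box or its lid with more than 25 N strains it.
- catch_top (a point): Top of the steel spring catch in the middle of the box's front. Catch and seal are set by hand together, up to 8 mm higher or lower than told here. 30 mm wide, it stands 11 to 25 mm beyond the front wall and has a nose with a sloped top, which the lid's tongue pushes out to the box's -x (about 7 to 12 N pressed on the lid's pad); past the slope the push drops, with the lid not yet caught.
- seal_mid (a point): Middle of the top of the black rubber seal along the box's front rim, uncompressed, 103 mm above the shelf give or take 8 mm. It gives by up to 10 mm at 1.3 N per mm: after the nose's slope the push on the pad grows again to about 14 N, the catch snaps over the tongue, and under 2 mm lower comes a hard stop, where the push rises steeply past 17 N: there the lid is home.
- gasket (a joint): How far the front seal strip is squeezed down from its free height, m: 0 when free. With the lid caught and let go it stays squeezed by about 0.009; not caught, it lifts the lid back until less than 0.003 is left.
- box_hinge (a point): Middle of the lid's hinge line (which runs along the box's y), at (0.075, 0, 0.093) in the box's frame.
- lid (a joint): Lid angle, rad: 0 level, pi/2 upright, up to 1.85; it stays where left. Plate 154 mm long from the hinge line, 210 mm wide, 8 mm thick, underside in the plane of the hinge line; a tongue in the middle of the front edge reaches 165 mm. Meets the seal at 0.01 to 0.13, rests when caught at -0.045 to 0.065, in each case by the catch's and seal's hand-set height, which is not measured.
- lid_pad (a point): Middle of the top of the raised round pressing pad (40 mm diameter, 2 mm high) on the lid's outer face: in the lid's plane 120 mm from the hinge line, 10 mm off the underside's plane, half-way across. z points out of the lid's outer face, -x towards the lid's front edge.
- canister: Bystander: white ceramic canister with a twist cap, 78 mm diameter, 76 mm high, origin at the centre of its underside.
- funnel: Bystander: stainless steel funnel standing mouth down, 78 mm diameter, 74 mm high, origin at the centre of its underside.
- peg_a: Bystander: orange plastic clothes peg lying flat, 75 x 15 x 10 mm, origin under its middle.
- peg_b: Bystander: the other clothes peg, like the first.
Mind the look-alikes: they are no part of the job. Leave any blue, green or yellow look-alike of the part that bears jar_center alone.

How it is judged:
By the outcome, as a careful person would: the job done as asked, in the order asked, and still so for the second after the job is handed in, with the robot touching nothing.
It also fails if it takes over 64 s, if anything falls off the work surface, if the arm or the gripper's body presses on something with over 40 N, if the wrist force passes 120 N, or if a joint passes its speed limit or range.

ROBOT

A 6-joint arm with a two-finger parallel gripper is mounted at the origin on the work surface. World frame = base frame: x ahead of the robot, y to its left, z up, the work surface at z = 0. Lengths are in m, angles in rad, forces in N, time in s.
With the tool pointing down it reaches from about 0.425 to 0.95 m from the base axis. Payload 3.5 kg.
Tool frame: the origin (TCP) lies on the centre line of the jaws, within the pads' length; the fingertips stand 11 mm ahead of it and the grasp point (between the pads) lies 8 mm behind it; y points along the fingers, x is the direction in which the jaws open and shut, and the axes are right-handed (so a half turn about y gives the same grasp; the last joint's range is limited). The gripper opens to 85 mm and grips with 20 to 120 N. Pads are 22 mm wide; open, the fingers measure 114 mm over their backs; the gripper's body (76 mm by 85 mm) begins 54 mm behind the grasp point. The pads swing forward as they close: fully open they stand 13 mm farther back than shut.
Start: joints at [-1.253, 0.286, 1.577, -0, 1.279, -0.15], TCP at [0.304, -0.602, 0.242] pointing down, gripper open.
Joint ranges: [-2.77, 2.77], [-0.9, 2.22], [0.21, 2.48], [-1.53, 4.67], [0.24, 2.81], [-2.84, 2.84]. Speed limits (rad/s): [2.79, 2.79, 3.14, 3.14, 3.14, 3.14].

INTERFACE

Orientations are given as a unit quaternion [x, y, z, w].
In Python, from plant import get_state, read_camera, sign_off gives the robot as it stands.
- The arm moves only by the shell command python3 -m inch 'ROWS' [FORCE]. ROWS is JSON, a list of rows, each an object of numbers: "ax", "ay", "az": the turn, a rotation vector about the tool's x, y, z in rad; "x", "y", "z": the shift along the tool's x, y, z in mm; "hand": the closure, from -1 (fully open) to 1 (shut). In form: [{"ax": .., "ay": .., "az": .., "x": .., "y": .., "z": .., "hand": ..}, ...]. A call has 1 to 5 rows; each row shifts and turns the commanded pose from where the row before left it, along the tool's axes as they then stand; what a row does not reach is not made up. A row lasts 1/12 s, in which the tool goes at most 41.7 mm and 7.16 degrees, less where a joint would pass 70% of its speed; a pose out of reach is approached as far as the arm can. A call with a gripper value outside its range is refused whole. The fingers move at their own pace and stop on an object; FORCE is the grip in N (left out, the last holds). Time passes only in rows, so rows that do not move let the fingers close. It gives the time, the measured TCP pose, the force and the opening at its end, in the units of the state.
- get_state(): the state, without advancing time (a new reading comes with each control period).
- read_camera(name): name is "scene" or "top"; returns a dict with "img" (420x560x3 uint8, red, green, blue), "fov_y" (degrees; the focal length in pixels is half the picture's height over the tangent of half this angle, whatever the lens; pixels are square), "cx", "cy" (the principal point, pixels), "distortion" ([k1, k2, p1, p2, k3] as OpenCV has them; the pictures are not rectified), "T" (4x4, takes a point from camera to world coordinates). Camera axes: x right, y down, z forward; pixel columns grow to the right and rows downward; lengths in m; the calibration is good to about 2 mm. A picture is of the moment at which its call begins. There is no depth.
- sign_off(): hands the job in, once; it reports no verdict.
The state is a dict: "time": time; "qpos": joint angles; "dq": joint speeds; "joint_efforts": joint torques, N m; "eef_pos": TCP position; "tcp_rot": TCP orientation; "contact_force": force on the tool from outside, world axes, zero at the start; "wrist_torque": the same for the moment, N m; "opening": opening from 0.0 (shut) to 1.0 (fully open).
Only numpy, scipy, OpenCV 4.12 (cv2) and the standard library are available. Lean on these libraries where they do the work, as an engineer would, in place of code of your own. Each camera call takes 0.05 s, during which the arm holds its last target. There are 200 camera calls.

## Working session

There is one attempt and no reset: what is moved stays moved. The work goes in short steps, Python scripts to look and compute and a shell command to move; the robot and the scene stay as the last step left them, time stands still between calls to the robot, and variables do not carry over. Pictures are saved under pics/ and viewed, about 8 in all and at most 12, crops included, and the job is handed in when it is done.

```bash
mkdir -p pics; ls
python3 - <<'E'
from plant import *
import cv2
s=get_state();print({k:(v if not hasattr(v,'round') else v.round(3)) for k,v in s.items()} if 0 else s)
for n in("scene","top"):
    c=read_camera(n);cv2.imwrite(f"pics/{n}0.png",c["img"][:,:,::-1]);print(n,c["fov_y"],c["cx"],c["cy"],c["distortion"],c["T"])
E
```

```text
pics
{'time': 0.0, 'qpos': array([-1.25303921e+00,  2.87199078e-01,  1.57817317e+00,  3.19385972e-06,
        1.27858993e+00, -1.50007127e-01]), 'dq': array([-4.66496283e-04,  1.28395020e-03,  1.24853614e-03, -7.59727816e-04,
       -6.73007776e-05, -1.60148631e-04]), 'joint_efforts': array([-4.98573063e-04, -4.05987525e+01, -2.92623872e+01, -1.84752057e-04,
        5.89601143e-03,  1.15976562e-06]), 'eef_pos': array([ 0.30417656, -0.60187643,  0.24092694]), 'tcp_rot': array([-0.60172276,  0.37114842, -0.36986996,  0.60280576]), 'contact_force': array([-0.10819737,  0.47151353,  0.8006792 ]), 'wrist_torque': array([ 0.05763132,  0.02944197, -0.00992008]), 'opening': 0.9976783501271695}
scene 56.89130616726181 285.56629286705896 211.16072744693352 [-0.01287897  0.          0.          0.          0.        ] [[ 0.30513806  0.64353595 -0.70196313  1.08884588]
 [ 0.95221526 -0.19588746  0.2343378  -0.12844185]
 [ 0.01329902 -0.73992539 -0.67255747  0.67301555]
 [ 0.          0.          0.          1.        ]]
top 51.48926864271595 281.73614447456055 203.1991777561676 [0.04577344 0.         0.         0.         0.        ] [[ 0.02089874 -0.99133001  0.12972301  0.36025156]
 [-0.99962578 -0.02300956 -0.01479422  0.07599641]
 [ 0.01765083 -0.12936528 -0.9914399   1.08904361]
 [ 0.          0.          0.          1.        ]]
```

View pics/scene0.png

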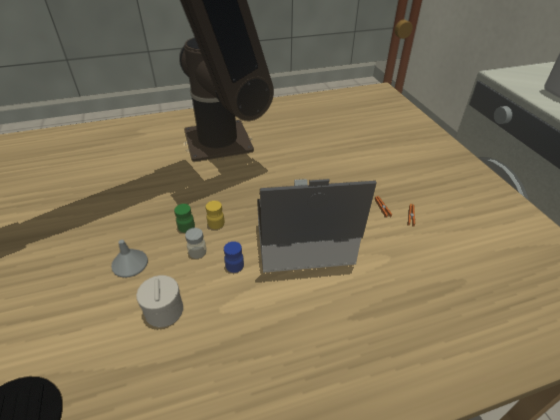

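View pics/top0.png

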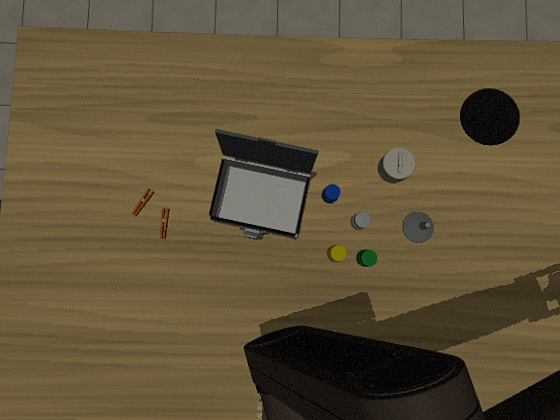

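Scene view: steel-capped jar at about (195,243), with green (185,218), yellow (215,215) and blue (234,257) look-alikes. Top view: jar cap at (362,220), box rim about (212..310, 160..238), catch at (253,233), lid open at the far side. I'll zoom in next.

```bash
cat > h.py <<'E'
import numpy as np, cv2
from plant import *
from scipy.spatial.transform import Rotation as R
def K(c):
    f=210/np.tan(np.radians(c["fov_y"])/2);return np.array([[f,0,c["cx"]],[0,f,c["cy"]],[0,0,1.]])
def ray(c,uv):
    p=cv2.undistortPoints(np.array([[uv]],float),K(c),np.array(c["distortion"]))[0,0]
    T=np.array(c["T"]);d=T[:3,:3]@np.array([p[0],p[1],1.]);return T[:3,3],d/np.linalg.norm(d)
def atz(c,uv,z):
    o,d=ray(c,uv);return o+d*(z-o[2])/d[2]
def tri(ca,ua,cb,ub):
    A=[];b=[]
    rs=[ray(ca,ua),ray(cb,ub)]
    M=sum(np.eye(3)-np.outer(d,d) for o,d in rs);v=sum((np.eye(3)-np.outer(d,d))@o for o,d in rs)
    p=np.linalg.solve(M,v);return p,max(np.linalg.norm(np.cross(p-o,d)) for o,d in rs)
def proj(c,P):
    T=np.linalg.inv(np.array(c["T"]));r=cv2.Rodrigues(T[:3,:3])[0]
    return cv2.projectPoints(np.atleast_2d(P).astype(float),r,T[:3,3],K(c),np.array(c["distortion"]))[0][:,0]
def crop(c,x0,x1,y0,y1,k,fn):
    cv2.imwrite(fn,cv2.resize(np.ascontiguousarray(c["img"][y0:y1,x0:x1,::-1]),None,fx=k,fy=k,interpolation=cv2.INTER_CUBIC))
def tool(P=None):
    s=get_state();return s["eef_pos"],R.from_quat(s["tcp_rot"]).as_matrix()
E
python3 - <<'E'
from h import *
crop(read_camera("top"),200,390,120,270,4,"pics/t1.png")
crop(read_camera("scene"),170,380,170,280,3.8,"pics/s1.png")
E
```

```text
(no output)
```

View pics/t1.png

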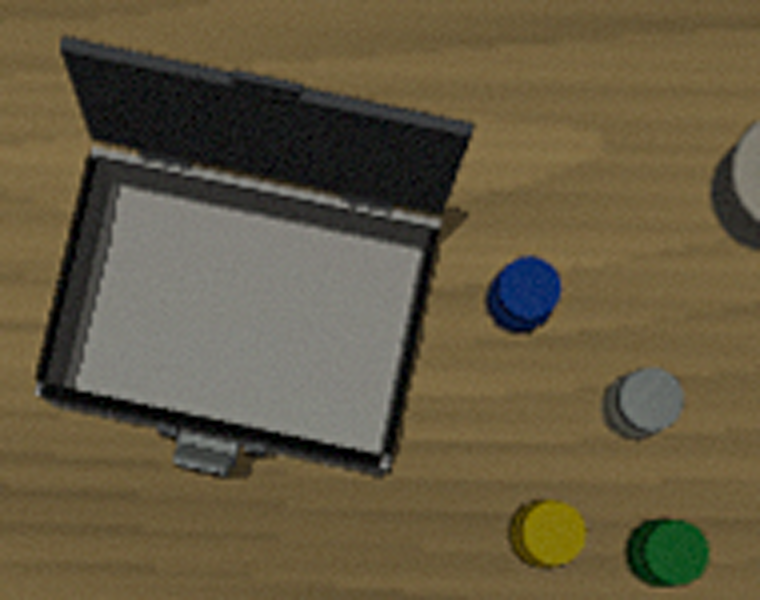

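View pics/s1.png

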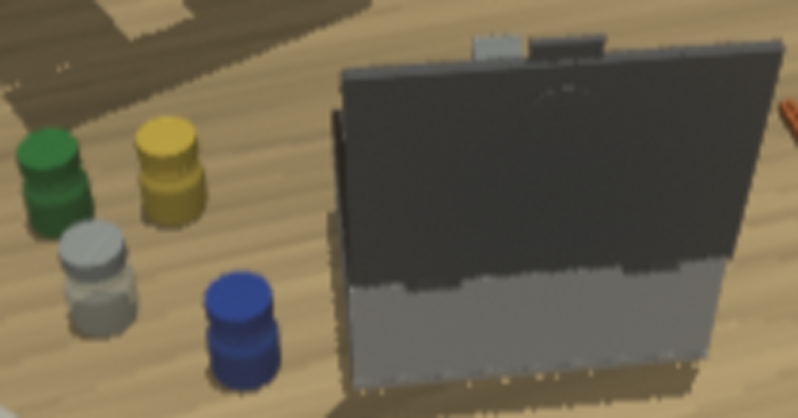

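```bash
cat > m.py <<'E'
from h import *
t=read_camera("top");s=read_camera("scene")
T=lambda x,y:((x+.5)/4-.5+200,(y+.5)/4-.5+120)
S=lambda x,y:((x+.5)/3.8-.5+170,(y+.5)/3.8-.5+170)
p,e=tri(t,T(649,400),s,S(93,242));print("cap top",p.round(4),e.round(4))
for n,a,b in(("blue",(528,288),(240,296)),("yel",(552,532),(168,138)),("green",(672,552),(50,150))):
    q,e=tri(t,T(*a),s,S(*b));print(n,q.round(4),e.round(4),np.linalg.norm((q-p)[:2]).round(4))
print("far bottom corners",atz(s,S(355,388),0).round(4),atz(s,S(705,358),0).round(4))
c=[atz(t,T(*x),.095) for x in((39,388),(387,470),(438,230),(93,150))]
print("rim",np.round(c,4))
# lid tip corners and hinge ends
for a,b in(((62,42),(780,45)),((472,128),(345,72)) ):
    q,e=tri(t,T(*a),s,S(*b));print("lid tip",q.round(4),e.round(4))
o,R0=tool();print(R0.round(3))
E
python3 m.py
```

```text
cap top [ 0.46   -0.1302  0.0606] 0.0003
blue [ 0.5257 -0.0578  0.06  ] 0.0005 0.0978
yel [ 0.3809 -0.0728  0.0594] 0.0004 0.0977
green [ 0.3707 -0.1441  0.0591] 0.0002 0.0903
far bottom corners [ 0.5608 -0.0019  0.    ] [0.6002 0.2023 0.    ]
rim [[ 0.4556  0.2257  0.095 ]
 [ 0.4131  0.0262  0.095 ]
 [ 0.5528 -0.0012  0.095 ]
 [ 0.5952  0.2003  0.095 ]]
lid tip [0.6139 0.1987 0.2456] 0.0001
lid tip [ 0.5754 -0.0048  0.2469] 0.0008
[[ 0.451 -0.     0.893]
 [-0.893  0.001  0.451]
 [-0.001 -1.     0.   ]]
```

Jar cap top is at (0.460,-0.130,0.061), which fits the 62 mm height. The box centre is about (0.506,0.1135) with its y axis at 79°, and the lid is at about 1.66 rad. I'll move above the jar.

```bash
python3 -m inch '[{"x":-22,"z":22,"y":5},{"x":-22,"z":22,"y":5},{"x":-22,"z":22,"y":5},{"x":-22,"z":22,"y":5},{"x":-22,"z":22,"y":5}]' 40
python3 -m inch '[{"x":-22,"z":22,"y":5},{"x":-22,"z":22,"y":5},{"x":-22,"z":22,"y":5},{"x":-22,"z":22,"y":5},{"x":-22,"z":22,"y":5}]'
python3 -m inch '[{"x":-22,"z":22,"y":5},{"x":-22,"z":22,"y":5},{"x":-22,"z":22,"y":5},{"x":-22,"z":22,"y":5},{"x":-22,"z":22,"y":5}]'
python3 -m inch '[{"ay":0.11,"x":-21,"z":22},{"ay":0.11},{"ay":0.11},{"ay":0.11},{"ay":0.11}]'
python3 -m inch '[{"ay":0.11},{}]'
```

```text
validation failed for argument at $[0]...
validation failed for argument at $[0]...
validation failed for argument at $[0]...
validation failed for argument at $[0]...
validation failed for argument at $[0]...
```

```bash
python3 -m inch '[{"ax":0,"ay":0,"az":0,"x":-22,"y":5,"z":22,"hand":-1},{"ax":0,"ay":0,"az":0,"x":-22,"y":5,"z":22,"hand":-1},{"ax":0,"ay":0,"az":0,"x":-22,"y":5,"z":22,"hand":-1},{"ax":0,"ay":0,"az":0,"x":-22,"y":5,"z":22,"hand":-1},{"ax":0,"ay":0,"az":0,"x":-22,"y":5,"z":22,"hand":-1}]' 40
```

```text
time: 0.72
eef_pos: [0.3532, -0.4533, 0.217]
tcp_rot: [-0.602, 0.371, -0.371, 0.602]
contact_force: [1.1, 0.3, -0.8]
opening: 0.999
```

```bash
python3 -m inch '[{"ax":0,"ay":0,"az":0,"x":-22,"y":5,"z":22,"hand":-1},{"ax":0,"ay":0,"az":0,"x":-22,"y":5,"z":22,"hand":-1},{"ax":0,"ay":0,"az":0,"x":-22,"y":5,"z":22,"hand":-1},{"ax":0,"ay":0,"az":0,"x":-22,"y":5,"z":22,"hand":-1},{"ax":0,"ay":0,"az":0,"x":-22,"y":5,"z":22,"hand":-1}]'
python3 -m inch '[{"ax":0,"ay":0,"az":0,"x":-22,"y":5,"z":22,"hand":-1},{"ax":0,"ay":0,"az":0,"x":-22,"y":5,"z":22,"hand":-1},{"ax":0,"ay":0,"az":0,"x":-22,"y":5,"z":22,"hand":-1},{"ax":0,"ay":0,"az":0,"x":-22,"y":5,"z":22,"hand":-1},{"ax":0,"ay":0,"az":0,"x":-22,"y":5,"z":22,"hand":-1}]'
python3 -m inch '[{"ax":0,"ay":0.11,"az":0,"x":-21,"y":0,"z":22,"hand":-1},{"ax":0,"ay":0.11,"az":0,"x":0,"y":0,"z":0,"hand":-1},{"ax":0,"ay":0.11,"az":0,"x":0,"y":0,"z":0,"hand":-1},{"ax":0,"ay":0.11,"az":0,"x":0,"y":0,"z":0,"hand":-1},{"ax":0,"ay":0.11,"az":0,"x":0,"y":0,"z":0,"hand":-1}]'
python3 -m inch '[{"ax":0,"ay":0.11,"az":0,"x":0,"y":0,"z":0,"hand":-1},{"ax":0,"ay":0,"az":0,"x":0,"y":0,"z":0,"hand":-1}]'
python3 - <<'E'
from h import *
o,M=tool();print(o.round(4),M.round(3),(M.T@(np.array([.460,-.1302,.028])-o)*1000).round(1),get_state()["qpos"].round(2))
c=read_camera("top");crop(c,250,450,130,280,4,"pics/t2.png")
E
```

```text
time: 1.13
eef_pos: [0.4018, -0.3054, 0.1922]
tcp_rot: [0.602, -0.37, 0.371, -0.602]
contact_force: [0.7, 0.1, -0.7]
opening: 1.002
time: 1.55
eef_pos: [0.4504, -0.1577, 0.1674]
tcp_rot: [-0.602, 0.37, -0.371, 0.602]
contact_force: [1.2, -0.4, 1.6]
opening: 0.999
time: 1.97
eef_pos: [0.4604, -0.13, 0.1674]
tcp_rot: [0.478, -0.521, 0.521, -0.478]
contact_force: [0.1, -0.3, -0.2]
opening: 1.005
time: 2.13
eef_pos: [0.4603, -0.1303, 0.1674]
tcp_rot: [0.449, -0.546, 0.546, -0.449]
contact_force: [0.9, -0.9, -0.5]
opening: 0.997
[ 0.4603 -0.1303  0.1674] [[-0.193  0.     0.981]
 [-0.981 -0.    -0.193]
 [ 0.    -1.     0.   ]] [-1.000e-01  1.394e+02 -4.000e-01] [-0.49 -0.08  2.12  0.    1.1   1.28]
```

View pics/t2.png

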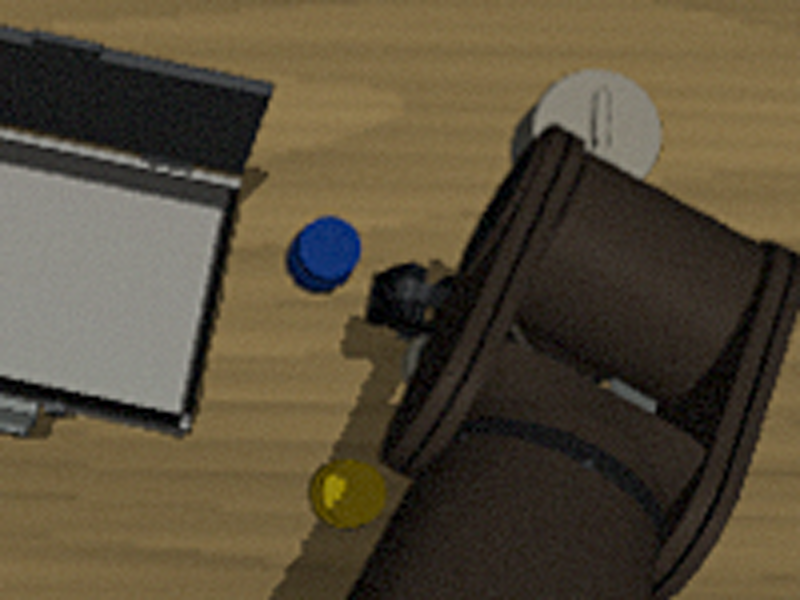

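Five views so far. The arm hides the jar, but the finger clears the blue jar. I'll go down and grip.

```bash
python3 -m inch '[{"ax":0,"ay":0,"az":0,"x":0,"y":25,"z":0,"hand":-1},{"ax":0,"ay":0,"az":0,"x":0,"y":25,"z":0,"hand":-1},{"ax":0,"ay":0,"az":0,"x":0,"y":25,"z":0,"hand":-1},{"ax":0,"ay":0,"az":0,"x":0,"y":20,"z":0,"hand":-1},{"ax":0,"ay":0,"az":0,"x":0,"y":15,"z":0,"hand":-1}]'
python3 -m inch '[{"ax":0,"ay":0,"az":0,"x":0,"y":15,"z":0,"hand":-1},{"ax":0,"ay":0,"az":0,"x":0,"y":14,"z":0,"hand":-1},{"ax":0,"ay":0,"az":0,"x":0,"y":0,"z":0,"hand":-1}]'
python3 -m inch '[{"ax":0,"ay":0,"az":0,"x":0,"y":0,"z":0,"hand":1},{"ax":0,"ay":0,"az":0,"x":0,"y":0,"z":0,"hand":1},{"ax":0,"ay":0,"az":0,"x":0,"y":0,"z":0,"hand":1},{"ax":0,"ay":0,"az":0,"x":0,"y":0,"z":0,"hand":1},{"ax":0,"ay":0,"az":0,"x":0,"y":0,"z":0,"hand":1}]' 40
python3 -m inch '[{"ax":0,"ay":0,"az":0,"x":0,"y":0,"z":0,"hand":1},{"ax":0,"ay":0,"az":0,"x":0,"y":0,"z":0,"hand":1},{"ax":0,"ay":0,"az":0,"x":0,"y":0,"z":0,"hand":1},{"ax":0,"ay":0,"az":0,"x":0,"y":0,"z":0,"hand":1},{"ax":0,"ay":0,"az":0,"x":0,"y":0,"z":0,"hand":1}]'
```

```text
time: 2.6
eef_pos: [0.4593, -0.13, 0.0554]
tcp_rot: [-0.451, 0.546, -0.544, 0.45]
contact_force: [-0.6, 0.1, -0.5]
opening: 1.0
time: 2.85
eef_pos: [0.4582, -0.1295, 0.0257]
tcp_rot: [-0.451, 0.547, -0.543, 0.45]
contact_force: [-1.5, -0.5, -1.1]
opening: 1.0
time: 3.27
eef_pos: [0.4613, -0.131, 0.0299]
tcp_rot: [0.45, -0.545, 0.546, -0.45]
contact_force: [-2.0, -0.6, 5.0]
opening: 0.472
time: 3.68
eef_pos: [0.4613, -0.131, 0.0299]
tcp_rot: [0.45, -0.545, 0.546, -0.45]
contact_force: [-1.3, 1.0, 6.7]
opening: 0.471
```

```bash
python3 -m inch '[{"ax":0,"ay":0,"az":0,"x":0,"y":-8,"z":0,"hand":1},{"ax":0,"ay":0,"az":0,"x":0,"y":-20,"z":0,"hand":1},{"ax":0,"ay":0,"az":0,"x":0,"y":-28,"z":0,"hand":1},{"ax":0,"ay":0,"az":0,"x":0,"y":-28,"z":0,"hand":1},{"ax":0,"ay":0,"az":0,"x":0,"y":-28,"z":0,"hand":1}]'
python3 -m inch '[{"ax":0,"ay":0,"az":0,"x":0,"y":-20,"z":0,"hand":1},{"ax":0,"ay":0,"az":0,"x":0,"y":-10,"z":0,"hand":1},{"ax":0,"ay":0,"az":0,"x":0,"y":0,"z":0,"hand":1}]'
python3 - <<'E'
from h import *
o,M=tool();print(o.round(4),M.round(3),(M.T@(np.array([.506,.1135,.2])-o)*1000).round(1),get_state()["contact_force"])
c=read_camera("scene");crop(c,110,380,130,330,2.9,"pics/s2.png")
E
```

```text
time: 4.1
eef_pos: [0.4596, -0.13, 0.1413]
tcp_rot: [-0.45, 0.546, -0.545, 0.45]
contact_force: [0.9, 0.1, -1.2]
opening: 0.464
time: 4.35
eef_pos: [0.4616, -0.1311, 0.1732]
tcp_rot: [0.449, -0.544, 0.548, -0.451]
contact_force: [1.2, -0.3, -0.9]
opening: 0.467
[ 0.4616 -0.1311  0.1732] [[-0.191  0.005  0.982]
 [-0.982 -0.003 -0.191]
 [ 0.002 -1.     0.006]] [-248.5  -27.2   -3. ] [ 1.17215249 -0.28144019 -0.91768078]
```

View pics/s2.png

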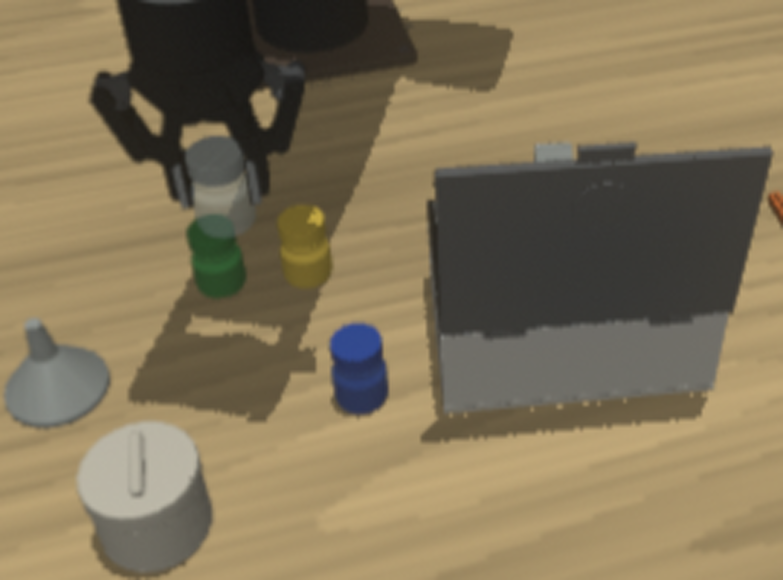

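The jar is held upright around the neck at (215,185) in the crop. Now over the box.

```bash
python3 -m inch '[{"ax":0,"ay":0,"az":0,"x":-15,"y":0,"z":0,"hand":1},{"ax":0,"ay":0,"az":0,"x":-26,"y":0,"z":0,"hand":1},{"ax":0,"ay":0,"az":0,"x":-26,"y":0,"z":0,"hand":1},{"ax":0,"ay":0,"az":0,"x":-28,"y":0,"z":0,"hand":1},{"ax":0,"ay":0,"az":0,"x":-28,"y":0,"z":0,"hand":1}]'
python3 -m inch '[{"ax":0,"ay":0,"az":0,"x":-28,"y":0,"z":0,"hand":1},{"ax":0,"ay":0,"az":0,"x":-28,"y":0,"z":-1,"hand":1},{"ax":0,"ay":0,"az":0,"x":-26,"y":0,"z":-1,"hand":1},{"ax":0,"ay":0,"az":0,"x":-26,"y":0,"z":0,"hand":1},{"ax":0,"ay":0,"az":0,"x":-16,"y":0,"z":0,"hand":1}]'
python3 -m inch '[{"ax":0,"ay":0,"az":0,"x":0,"y":0,"z":0,"hand":1},{"ax":0,"ay":0,"az":0,"x":0,"y":0,"z":0,"hand":1}]'
python3 - <<'E'
from h import *
o,M=tool();print(o.round(4),(M.T@(np.array([.506,.1135,.036])-o)*1000).round(1),get_state()["qpos"].round(2))
c=read_camera("top");crop(c,180,340,110,260,4,"pics/t3.png")
E
```

```text
time: 4.82
eef_pos: [0.4823, -0.0083, 0.1676]
tcp_rot: [-0.451, 0.547, -0.545, 0.448]
contact_force: [0.4, 0.5, -0.9]
opening: 0.47
time: 5.23
eef_pos: [0.504, 0.1145, 0.1675]
tcp_rot: [-0.451, 0.547, -0.544, 0.449]
contact_force: [-0.2, 0.2, -0.6]
opening: 0.465
time: 5.4
eef_pos: [0.5041, 0.1128, 0.1679]
tcp_rot: [-0.452, 0.546, -0.544, 0.449]
contact_force: [-0.6, 0.4, -0.8]
opening: 0.466
[0.5041 0.1128 0.1679] [ -1.2 131.9   2.3] [ 0.02  0.01  2.03 -0.    1.11  1.79]
```

View pics/t3.png

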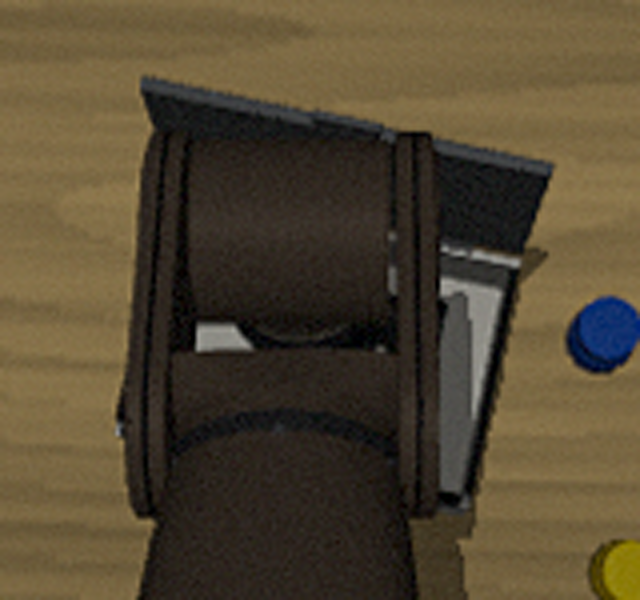

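Gripper over the box, wrist clear of the lid (lid tip edge at crop row ~80–160). I'll shift slightly to the front for lid clearance and lower.

```bash
python3 -m inch '[{"ax":0,"ay":0,"az":0,"x":-1,"y":8,"z":-6,"hand":1},{"ax":0,"ay":0,"az":0,"x":0,"y":20,"z":0,"hand":1},{"ax":0,"ay":0,"az":0,"x":0,"y":22,"z":0,"hand":1},{"ax":0,"ay":0,"az":0,"x":0,"y":22,"z":0,"hand":1},{"ax":0,"ay":0,"az":0,"x":0,"y":20,"z":0,"hand":1}]'
python3 -m inch '[{"ax":0,"ay":0,"az":0,"x":0,"y":14,"z":0,"hand":1},{"ax":0,"ay":0,"az":0,"x":0,"y":10,"z":0,"hand":1},{"ax":0,"ay":0,"az":0,"x":0,"y":5,"z":0,"hand":1},{"ax":0,"ay":0,"az":0,"x":0,"y":3,"z":0,"hand":1},{"ax":0,"ay":0,"az":0,"x":0,"y":0,"z":0,"hand":1}]'
python3 -m inch '[{"ax":0,"ay":0,"az":0,"x":0,"y":2,"z":0,"hand":1},{"ax":0,"ay":0,"az":0,"x":0,"y":1,"z":0,"hand":1},{"ax":0,"ay":0,"az":0,"x":0,"y":0,"z":0,"hand":1}]'
```

```text
time: 5.87
eef_pos: [0.4985, 0.1135, 0.0763]
tcp_rot: [-0.45, 0.546, -0.546, 0.449]
contact_force: [0.2, 0.2, -0.7]
opening: 0.467
time: 6.28
eef_pos: [0.4997, 0.1142, 0.0461]
tcp_rot: [-0.45, 0.546, -0.546, 0.449]
contact_force: [-0.0, 0.9, -0.3]
opening: 0.464
time: 6.53
eef_pos: [0.5003, 0.1145, 0.0439]
tcp_rot: [0.449, -0.545, 0.546, -0.45]
contact_force: [-0.0, -0.2, -1.6]
opening: 0.472
```

```bash
python3 -m inch '[{"ax":0,"ay":0,"az":0,"x":0,"y":3,"z":0,"hand":1},{"ax":0,"ay":0,"az":0,"x":0,"y":2,"z":0,"hand":1},{"ax":0,"ay":0,"az":0,"x":0,"y":0,"z":0,"hand":1}]'
python3 -m inch '[{"ax":0,"ay":0,"az":0,"x":0,"y":1,"z":0,"hand":1},{"ax":0,"ay":0,"az":0,"x":0,"y":0,"z":0,"hand":1}]'
python3 -m inch '[{"ax":0,"ay":0,"az":0,"x":0,"y":1,"z":0,"hand":1},{"ax":0,"ay":0,"az":0,"x":0,"y":0,"z":0,"hand":1}]'
python3 -m inch '[{"ax":0,"ay":0,"az":0,"x":0,"y":1,"z":0,"hand":1},{"ax":0,"ay":0,"az":0,"x":0,"y":0,"z":0,"hand":1}]'
```

```text
time: 6.78
eef_pos: [0.4995, 0.1146, 0.0379]
tcp_rot: [-0.45, 0.546, -0.545, 0.45]
contact_force: [0.1, 0.8, -2.0]
opening: 0.468
time: 6.95
eef_pos: [0.4997, 0.1145, 0.0371]
tcp_rot: [-0.45, 0.546, -0.546, 0.45]
contact_force: [-0.1, -0.8, -1.0]
opening: 0.465
time: 7.12
eef_pos: [0.4997, 0.1145, 0.0362]
tcp_rot: [-0.45, 0.546, -0.546, 0.45]
contact_force: [-0.1, -0.7, -1.4]
opening: 0.469
time: 7.28
eef_pos: [0.4997, 0.1145, 0.0352]
tcp_rot: [-0.45, 0.546, -0.546, 0.45]
contact_force: [0.2, 0.6, -0.8]
opening: 0.47
```

```bash
python3 -m inch '[{"ax":0,"ay":0,"az":0,"x":0,"y":1,"z":0,"hand":1},{"ax":0,"ay":0,"az":0,"x":0,"y":0,"z":0,"hand":1}]'
python3 -m inch '[{"ax":0,"ay":0,"az":0,"x":0,"y":1,"z":0,"hand":1},{"ax":0,"ay":0,"az":0,"x":0,"y":0,"z":0,"hand":1}]'
```

```text
time: 7.45
eef_pos: [0.4999, 0.1145, 0.035]
tcp_rot: [-0.45, 0.546, -0.546, 0.45]
contact_force: [-2.7, -0.2, 4.7]
opening: 0.473
time: 7.62
eef_pos: [0.5, 0.1145, 0.0349]
tcp_rot: [-0.45, 0.546, -0.545, 0.449]
contact_force: [-5.4, -0.2, 10.4]
opening: 0.469
```

Floor contact at TCP z 0.035, exactly as predicted. I'll relieve the force, open, and retreat straight up.

```bash
python3 -m inch '[{"ax":0,"ay":0,"az":0,"x":0,"y":-1.5,"z":0,"hand":1},{"ax":0,"ay":0,"az":0,"x":0,"y":0,"z":0,"hand":0.2},{"ax":0,"ay":0,"az":0,"x":0,"y":0,"z":0,"hand":-0.2},{"ax":0,"ay":0,"az":0,"x":0,"y":0,"z":0,"hand":-0.6},{"ax":0,"ay":0,"az":0,"x":0,"y":0,"z":0,"hand":-1}]'
python3 -m inch '[{"ax":0,"ay":0,"az":0,"x":0,"y":0,"z":0,"hand":-1},{"ax":0,"ay":0,"az":0,"x":0,"y":0,"z":0,"hand":-1},{"ax":0,"ay":0,"az":0,"x":0,"y":0,"z":0,"hand":-1},{"ax":0,"ay":0,"az":0,"x":0,"y":-10,"z":0,"hand":-1},{"ax":0,"ay":0,"az":0,"x":0,"y":-20,"z":0,"hand":-1}]'
python3 -m inch '[{"ax":0,"ay":0,"az":0,"x":0,"y":-25,"z":0,"hand":-1},{"ax":0,"ay":0,"az":0,"x":0,"y":-30,"z":0,"hand":-1},{"ax":0,"ay":0,"az":0,"x":0,"y":-30,"z":0,"hand":-1},{"ax":0,"ay":0,"az":0,"x":0,"y":-35,"z":0,"hand":-1},{"ax":0,"ay":0,"az":0,"x":0,"y":-35,"z":0,"hand":-1}]'
python3 -m inch '[{"ax":0,"ay":0,"az":0,"x":0,"y":-35,"z":0,"hand":1},{"ax":0,"ay":0,"az":0,"x":0,"y":-30,"z":0,"hand":1},{"ax":0,"ay":0,"az":0,"x":0,"y":0,"z":0,"hand":1}]'
python3 - <<'E'
from h import *
o,M=tool();print(o.round(4),M.round(3),get_state()["qpos"].round(2))
c=read_camera("top");crop(c,180,340,110,260,4,"pics/t4.png")
E
```

```text
time: 8.03
eef_pos: [0.4999, 0.1145, 0.0347]
tcp_rot: [0.45, -0.546, 0.546, -0.45]
contact_force: [-0.3, -0.3, 0.0]
opening: 0.858
time: 8.45
eef_pos: [0.4976, 0.1144, 0.0631]
tcp_rot: [-0.451, 0.547, -0.544, 0.448]
contact_force: [-0.8, -0.5, -0.7]
opening: 1.0
time: 8.87
eef_pos: [0.4992, 0.1145, 0.2219]
tcp_rot: [-0.45, 0.546, -0.546, 0.45]
contact_force: [1.2, 0.2, 0.6]
opening: 1.003
time: 9.12
eef_pos: [0.5029, 0.1147, 0.2942]
tcp_rot: [0.446, -0.542, 0.549, -0.454]
contact_force: [0.8, -0.4, 1.1]
opening: 0.604
[0.5029 0.1147 0.2942] [[-0.191  0.015  0.982]
 [-0.982  0.    -0.191]
 [-0.003 -1.     0.015]] [ 0.03 -0.12  1.91  0.    1.33  1.79]
```

View pics/t4.png

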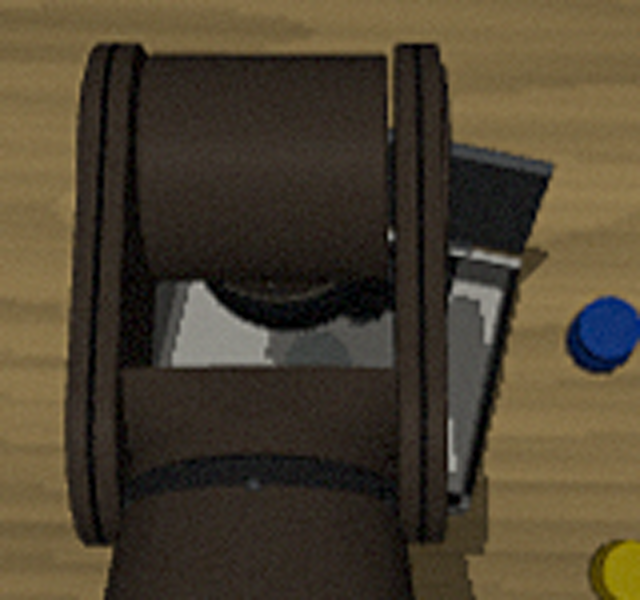

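Eight views so far. The jar cap is visible as a round disc at (320,350), standing in the box. Next I'll go over and behind the lid with the fingers shut.

```bash
python3 -m inch '[{"ax":0,"ay":0,"az":0,"x":0,"y":0,"z":25,"hand":1},{"ax":0,"ay":0,"az":0,"x":0,"y":0,"z":28,"hand":1},{"ax":0,"ay":0,"az":0,"x":0,"y":0,"z":28,"hand":1},{"ax":0,"ay":0,"az":0,"x":0,"y":0,"z":28,"hand":1},{"ax":0,"ay":0,"az":0,"x":0,"y":0,"z":28,"hand":1}]' 40
python3 -m inch '[{"ax":0,"ay":0,"az":0,"x":0,"y":0,"z":0,"hand":1},{"ax":0,"ay":0,"az":0,"x":0,"y":0,"z":0,"hand":1}]'
python3 - <<'E'
from h import *
s=get_state();o,M=tool();d=o[:2]-[.506,.1135];print(o.round(4),d@[.982,-.189],d@[.189,.982],M.round(3),s["qpos"].round(2),s["opening"])
c=read_camera("scene");crop(c,180,400,100,300,3,"pics/s3.png")
E
```

```text
time: 9.58
eef_pos: [0.6347, 0.0881, 0.2832]
tcp_rot: [-0.45, 0.546, -0.545, 0.449]
contact_force: [0.3, 1.0, 0.7]
opening: 0.002
time: 9.75
eef_pos: [0.6341, 0.088, 0.2825]
tcp_rot: [-0.451, 0.547, -0.545, 0.448]
contact_force: [-0.2, 0.2, -0.1]
opening: 0.001
[0.6341 0.088  0.2825] 0.1306636829027119 -0.000856286501283218 [[-0.192 -0.004  0.981]
 [-0.981  0.    -0.192]
 [ 0.001 -1.    -0.004]] [-0.02  0.19  1.62  0.    1.34  1.74] 0.0005823226301302554
```

View pics/s3.png

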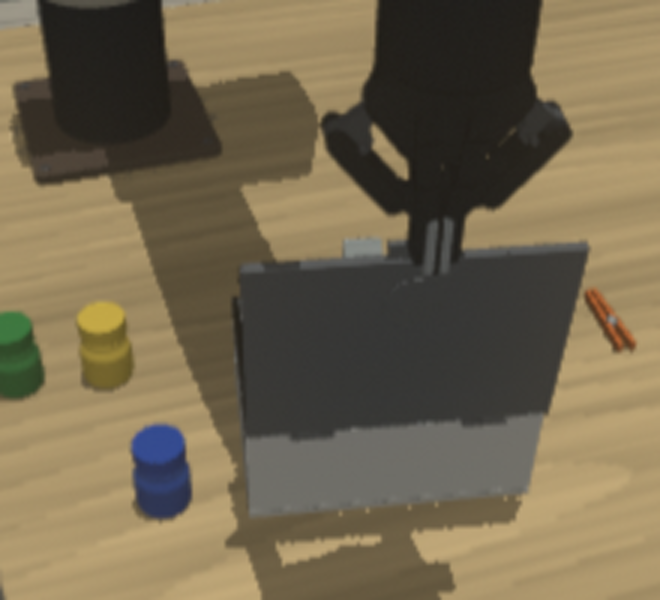

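```bash
python3 -m inch '[{"ax":0,"ay":0,"az":0,"x":0,"y":20,"z":0,"hand":1},{"ax":0,"ay":0,"az":0,"x":0,"y":20,"z":0,"hand":1},{"ax":0,"ay":0,"az":0,"x":0,"y":18,"z":0,"hand":1},{"ax":0,"ay":0,"az":0,"x":0,"y":0,"z":0,"hand":1},{"ax":0,"ay":0,"az":0,"x":0,"y":0,"z":-6,"hand":1}]'
python3 -m inch '[{"ax":0,"ay":0,"az":0,"x":0,"y":0,"z":-6,"hand":1},{"ax":0,"ay":0,"az":0,"x":0,"y":0,"z":-6,"hand":1},{"ax":0,"ay":0,"az":0,"x":0,"y":0,"z":-6,"hand":1},{"ax":0,"ay":0,"az":0,"x":0,"y":0,"z":-6,"hand":1},{"ax":0,"ay":0,"az":0,"x":0,"y":0,"z":-6,"hand":1}]'
python3 -m inch '[{"ax":0,"ay":0,"az":0,"x":0,"y":0,"z":-7,"hand":1},{"ax":0,"ay":0,"az":0,"x":0,"y":0,"z":-7,"hand":1},{"ax":0,"ay":0,"az":0,"x":0,"y":0,"z":-7,"hand":1}]'
python3 -m inch '[{"ax":0,"ay":0,"az":0,"x":0,"y":1,"z":-7,"hand":1},{"ax":0,"ay":0,"az":0,"x":0,"y":1,"z":-7,"hand":1},{"ax":0,"ay":0,"az":0,"x":0,"y":2,"z":-7,"hand":1}]'
```

```text
time: 10.22
eef_pos: [0.6271, 0.0897, 0.2257]
tcp_rot: [-0.451, 0.546, -0.545, 0.449]
contact_force: [0.6, 0.1, 1.0]
opening: -0.002
time: 10.63
eef_pos: [0.5991, 0.0953, 0.2283]
tcp_rot: [0.449, -0.545, 0.546, -0.451]
contact_force: [2.2, 0.1, 1.3]
opening: 0.003
time: 10.88
eef_pos: [0.5778, 0.0993, 0.2271]
tcp_rot: [0.45, -0.546, 0.546, -0.45]
contact_force: [1.1, 0.5, -0.7]
opening: 0.001
time: 11.13
eef_pos: [0.557, 0.1034, 0.2227]
tcp_rot: [-0.45, 0.546, -0.546, 0.45]
contact_force: [0.8, -0.5, 1.3]
opening: 0.003
```

```bash
python3 -m inch '[{"ax":0,"ay":0,"az":0,"x":0,"y":3,"z":-10,"hand":1},{"ax":0,"ay":0,"az":0,"x":0,"y":4,"z":-10,"hand":1},{"ax":0,"ay":0,"az":0,"x":0,"y":5,"z":-9,"hand":1},{"ax":0,"ay":0,"az":0,"x":0,"y":6,"z":-9,"hand":1}]'
python3 -m inch '[{"ax":0,"ay":0,"az":0,"x":0,"y":7,"z":-8,"hand":1},{"ax":0,"ay":0,"az":0,"x":0,"y":8,"z":-8,"hand":1},{"ax":0,"ay":0,"az":0,"x":0,"y":8,"z":-7,"hand":1},{"ax":0,"ay":0,"az":0,"x":0,"y":9,"z":-6,"hand":1}]'
python3 -m inch '[{"ax":0,"ay":0,"az":0,"x":0,"y":6,"z":-4,"hand":1},{"ax":0,"ay":0,"az":0,"x":0,"y":6,"z":-3,"hand":1},{"ax":0,"ay":0,"az":0,"x":0,"y":6,"z":-3,"hand":1},{"ax":0,"ay":0,"az":0,"x":0,"y":0,"z":0,"hand":1}]'
python3 - <<'E'
from h import *
o,M=tool();d=o[:2]-[.506,.1135];print(o.round(4),d@[.982,-.189],d@[.189,.982],M.round(3),get_state()["qpos"].round(2))
c=read_camera("scene");crop(c,180,400,100,300,3,"pics/s4.png")
E
```

```text
time: 11.47
eef_pos: [0.5194, 0.1106, 0.2045]
tcp_rot: [-0.45, 0.546, -0.546, 0.45]
contact_force: [1.7, -1.1, 1.7]
opening: -0.001
time: 11.8
eef_pos: [0.491, 0.1163, 0.172]
tcp_rot: [-0.45, 0.546, -0.545, 0.45]
contact_force: [0.2, 1.1, 1.7]
opening: -0.004
time: 12.13
eef_pos: [0.4807, 0.118, 0.1529]
tcp_rot: [-0.451, 0.546, -0.545, 0.449]
contact_force: [-0.6, -0.2, -0.3]
opening: 0.0
[0.4807 0.118  0.1529] -0.0256571581408323 -0.000365334631312795 [[-0.191 -0.003  0.982]
 [-0.982 -0.    -0.191]
 [ 0.001 -1.    -0.003]] [ 0.04 -0.02  2.09 -0.    1.08  1.8 ]
```

View pics/s4.png

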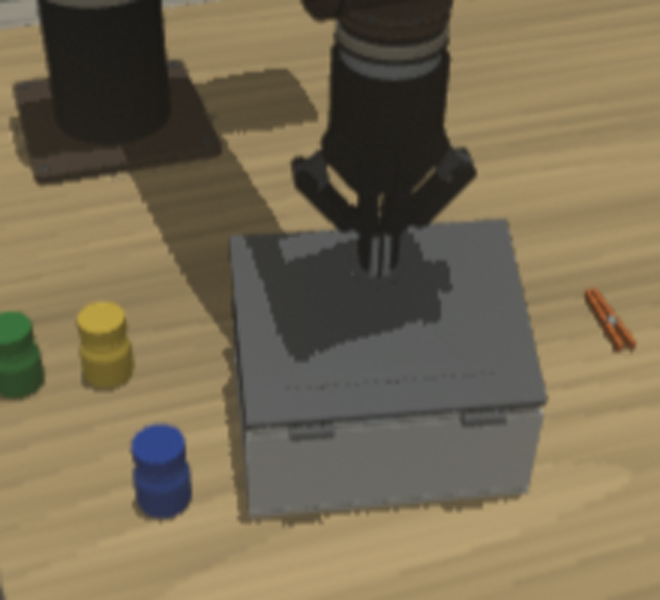

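The lid is nearly shut (~20°), fingers at (380,260) in the crop. Next I'll reposition over the pad and press slowly.

```bash
python3 -m inch '[{"ax":0,"ay":0,"az":0,"x":0,"y":-13,"z":0,"hand":1},{"ax":0,"ay":0,"az":0,"x":0,"y":0,"z":-10,"hand":1},{"ax":0,"ay":0,"az":0,"x":0,"y":0,"z":-9,"hand":1},{"ax":0,"ay":0,"az":0,"x":0,"y":8,"z":0,"hand":1},{"ax":0,"ay":0,"az":0,"x":0,"y":6,"z":0,"hand":1}]'
python3 -m inch '[{"ax":0,"ay":0,"az":0,"x":0,"y":4,"z":0,"hand":1},{"ax":0,"ay":0,"az":0,"x":0,"y":4,"z":0,"hand":1},{"ax":0,"ay":0,"az":0,"x":0,"y":4,"z":0,"hand":1},{"ax":0,"ay":0,"az":0,"x":0,"y":4,"z":0,"hand":1},{"ax":0,"ay":0,"az":0,"x":0,"y":0,"z":0,"hand":1}]'
python3 - <<'E'
from h import *
o,M=tool();d=o[:2]-[.506,.1135];print(o.round(4),d@[.982,-.189],d@[.189,.982],get_state()["contact_force"].round(1),M[:,1])
E
```

```text
time: 12.6
eef_pos: [0.4627, 0.1218, 0.153]
tcp_rot: [-0.45, 0.546, -0.546, 0.45]
contact_force: [-0.7, -0.6, 0.2]
opening: 0.001
time: 13.02
eef_pos: [0.463, 0.1215, 0.1366]
tcp_rot: [-0.45, 0.546, -0.545, 0.449]
contact_force: [0.5, -0.5, -0.5]
opening: 0.001
[0.463  0.1215 0.1366] -0.04372207996358821 -0.00027243284940271697 [ 0.5 -0.5 -0.5] [-1.89360461e-03 -1.22298427e-04 -9.99998200e-01]
```

```bash
for i in 1; do python3 -m inch '[{"ax":0,"ay":0,"az":0,"x":0,"y":2,"z":0,"hand":1},{"ax":0,"ay":0,"az":0,"x":0,"y":2,"z":0,"hand":1},{"ax":0,"ay":0,"az":0,"x":0,"y":0,"z":0,"hand":1}]'; done | grep -E "pos|force"
python3 -m inch '[{"ax":0,"ay":0,"az":0,"x":0,"y":1,"z":0,"hand":1},{"ax":0,"ay":0,"az":0,"x":0,"y":1,"z":0,"hand":1},{"ax":0,"ay":0,"az":0,"x":0,"y":0,"z":0,"hand":1}]'| grep -E "pos|force"
python3 -m inch '[{"ax":0,"ay":0,"az":0,"x":0,"y":1,"z":0,"hand":1},{"ax":0,"ay":0,"az":0,"x":0,"y":1,"z":0,"hand":1},{"ax":0,"ay":0,"az":0,"x":0,"y":0,"z":0,"hand":1}]'| grep -E "pos|force"
python3 -m inch '[{"ax":0,"ay":0,"az":0,"x":0,"y":1,"z":0,"hand":1},{"ax":0,"ay":0,"az":0,"x":0,"y":1,"z":0,"hand":1},{"ax":0,"ay":0,"az":0,"x":0,"y":0,"z":0,"hand":1}]'| grep -E "pos|force"
```

```text
eef_pos: [0.4635, 0.1216, 0.1335]
contact_force: [-0.4, 0.3, -0.2]
eef_pos: [0.4635, 0.1216, 0.1318]
contact_force: [0.1, -0.6, -0.1]
eef_pos: [0.4634, 0.1216, 0.1296]
contact_force: [0.4, 0.2, -0.0]
eef_pos: [0.4634, 0.1216, 0.1276]
contact_force: [-0.6, -0.5, -0.4]
```

```bash
python3 -m inch '[{"ax":0,"ay":0,"az":0,"x":0,"y":1,"z":0,"hand":1},{"ax":0,"ay":0,"az":0,"x":0,"y":1,"z":0,"hand":1},{"ax":0,"ay":0,"az":0,"x":0,"y":0,"z":0,"hand":1}]'| grep -E "pos|force"
python3 -m inch '[{"ax":0,"ay":0,"az":0,"x":0,"y":1,"z":0,"hand":1},{"ax":0,"ay":0,"az":0,"x":0,"y":0,"z":0,"hand":1}]'| grep -E "pos|force"
python3 -m inch '[{"ax":0,"ay":0,"az":0,"x":0,"y":1,"z":0,"hand":1},{"ax":0,"ay":0,"az":0,"x":0,"y":0,"z":0,"hand":1}]'| grep -E "pos|force"
python3 -m inch '[{"ax":0,"ay":0,"az":0,"x":0,"y":1,"z":0,"hand":1},{"ax":0,"ay":0,"az":0,"x":0,"y":0,"z":0,"hand":1}]'| grep -E "pos|force"
```

```text
eef_pos: [0.4635, 0.1216, 0.126]
contact_force: [-1.2, -0.0, 1.1]
eef_pos: [0.4635, 0.1216, 0.1254]
contact_force: [-1.8, -0.5, 4.5]
eef_pos: [0.4634, 0.1217, 0.1246]
contact_force: [-2.9, -0.2, 6.4]
eef_pos: [0.4633, 0.1217, 0.1239]
contact_force: [-4.8, -0.9, 7.1]
```

```bash
python3 -m inch '[{"ax":0,"ay":0,"az":0,"x":0,"y":1,"z":0,"hand":1},{"ax":0,"ay":0,"az":0,"x":0,"y":0,"z":0,"hand":1}]'| grep -E "pos|force"
python3 -m inch '[{"ax":0,"ay":0,"az":0,"x":0,"y":1,"z":0,"hand":1},{"ax":0,"ay":0,"az":0,"x":0,"y":0,"z":0,"hand":1}]'| grep -E "pos|force"
python3 -m inch '[{"ax":0,"ay":0,"az":0,"x":0,"y":1,"z":0,"hand":1},{"ax":0,"ay":0,"az":0,"x":0,"y":0,"z":0,"hand":1}]'| grep -E "pos|force"
```

```text
eef_pos: [0.4632, 0.1217, 0.1232]
contact_force: [-5.1, 0.3, 10.0]
eef_pos: [0.4631, 0.1218, 0.1221]
contact_force: [-4.6, -0.4, 7.7]
eef_pos: [0.4629, 0.1218, 0.1208]
contact_force: [-5.7, -0.1, 8.4]
```

```bash
python3 -m inch '[{"ax":0,"ay":0,"az":0,"x":0,"y":1,"z":0,"hand":1},{"ax":0,"ay":0,"az":0,"x":0,"y":0,"z":0,"hand":1}]'| grep -E "pos|force"
python3 -m inch '[{"ax":0,"ay":0,"az":0,"x":0,"y":1,"z":0,"hand":1},{"ax":0,"ay":0,"az":0,"x":0,"y":0,"z":0,"hand":1}]'| grep -E "pos|force"
```

```text
eef_pos: [0.4629, 0.1218, 0.1201]
contact_force: [-6.2, 0.3, 10.2]
eef_pos: [0.4627, 0.1218, 0.1192]
contact_force: [-7.0, 0.4, 11.1]
```

```bash
python3 -m inch '[{"ax":0,"ay":0,"az":0,"x":0,"y":1,"z":0,"hand":1},{"ax":0,"ay":0,"az":0,"x":0,"y":0,"z":0,"hand":1}]'| grep -E "pos|force"
```

```text
eef_pos: [0.4626, 0.1218, 0.1179]
contact_force: [-6.4, 0.3, 10.9]
```

```bash
python3 -m inch '[{"ax":0,"ay":0,"az":0,"x":0,"y":1,"z":0,"hand":1},{"ax":0,"ay":0,"az":0,"x":0,"y":0,"z":0,"hand":1}]'| grep -E "pos|force"
```

```text
eef_pos: [0.4626, 0.1219, 0.1175]
contact_force: [-9.0, -0.6, 14.9]
```

```bash
python3 -m inch '[{"ax":0,"ay":0,"az":0,"x":0,"y":0.7,"z":0,"hand":1},{"ax":0,"ay":0,"az":0,"x":0,"y":0,"z":0,"hand":1}]'| grep -E "pos|force"
```

```text
eef_pos: [0.4625, 0.1219, 0.1171]
contact_force: [-9.3, -0.1, 14.4]
```

```bash
python3 -m inch '[{"ax":0,"ay":0,"az":0,"x":0,"y":0.7,"z":0,"hand":1},{"ax":0,"ay":0,"az":0,"x":0,"y":0,"z":0,"hand":1}]'| grep -E "pos|force"
```

```text
eef_pos: [0.4625, 0.1219, 0.1166]
contact_force: [-10.1, -0.2, 15.9]
```

```bash
python3 -m inch '[{"ax":0,"ay":0,"az":0,"x":0,"y":0,"z":-1,"hand":1},{"ax":0,"ay":0,"az":0,"x":0,"y":0.4,"z":0,"hand":1},{"ax":0,"ay":0,"az":0,"x":0,"y":0,"z":0,"hand":1}]'| grep -E "pos|force"
```

```text
eef_pos: [0.4625, 0.1219, 0.1167]
contact_force: [-9.2, -0.4, 16.8]
```

```bash
python3 -m inch '[{"ax":0,"ay":0,"az":0,"x":0,"y":0.5,"z":-0.5,"hand":1},{"ax":0,"ay":0,"az":0,"x":0,"y":0,"z":0,"hand":1}]'| grep -E "pos|force"
```

```text
eef_pos: [0.4624, 0.1219, 0.1166]
contact_force: [-6.8, -1.7, 17.6]
```

```bash
python3 -m inch '[{"ax":0,"ay":0,"az":0,"x":0,"y":0.5,"z":-0.3,"hand":1},{"ax":0,"ay":0,"az":0,"x":0,"y":0,"z":0,"hand":1}]'| grep -E "pos|force"
```

```text
eef_pos: [0.4624, 0.1219, 0.1165]
contact_force: [-8.2, -0.9, 18.8]
```

Motion stops at 0.1165 while the force rises, so the lid is home. I'll ease off and see where contact is lost.

```bash
python3 -m inch '[{"ax":0,"ay":0,"az":0,"x":0,"y":-1.5,"z":0,"hand":1},{"ax":0,"ay":0,"az":0,"x":0,"y":-1,"z":0,"hand":1},{"ax":0,"ay":0,"az":0,"x":0,"y":0,"z":0,"hand":1}]'| grep -E "pos|force"
python3 -m inch '[{"ax":0,"ay":0,"az":0,"x":0,"y":-1,"z":0,"hand":1},{"ax":0,"ay":0,"az":0,"x":0,"y":-1,"z":0,"hand":1},{"ax":0,"ay":0,"az":0,"x":0,"y":0,"z":0,"hand":1}]'| grep -E "pos|force"
python3 -m inch '[{"ax":0,"ay":0,"az":0,"x":0,"y":-1,"z":0,"hand":1},{"ax":0,"ay":0,"az":0,"x":0,"y":-1,"z":0,"hand":1},{"ax":0,"ay":0,"az":0,"x":0,"y":0,"z":0,"hand":1}]'| grep -E "pos|force"
```

```text
eef_pos: [0.4625, 0.1219, 0.1179]
contact_force: [-4.3, -1.1, 12.4]
eef_pos: [0.4624, 0.1219, 0.1182]
contact_force: [-0.4, -0.6, 4.7]
eef_pos: [0.4613, 0.1219, 0.119]
contact_force: [0.3, 0.2, 0.9]
```

Contact vanishes at about 0.119. An uncaught seal would still push with ~10 N there, so it is caught. I'll back off well clear and look.

```bash
python3 -m inch '[{"ax":0,"ay":0,"az":0,"x":0,"y":-10,"z":0,"hand":1},{"ax":0,"ay":0,"az":0,"x":0,"y":-25,"z":0,"hand":1},{"ax":0,"ay":0,"az":0,"x":0,"y":-35,"z":0,"hand":1},{"ax":0,"ay":0,"az":0,"x":0,"y":-35,"z":0,"hand":1},{"ax":0,"ay":0,"az":0,"x":0,"y":-35,"z":0,"hand":1}]'| grep -E "pos|force"
python3 -m inch '[{"ax":0,"ay":0,"az":0,"x":25,"y":-20,"z":0,"hand":1},{"ax":0,"ay":0,"az":0,"x":30,"y":0,"z":0,"hand":1},{"ax":0,"ay":0,"az":0,"x":35,"y":0,"z":0,"hand":1},{"ax":0,"ay":0,"az":0,"x":35,"y":0,"z":0,"hand":1},{"ax":0,"ay":0,"az":0,"x":35,"y":0,"z":0,"hand":1}]'| grep -E "pos|force"
python3 -m inch '[{"ax":0,"ay":0,"az":0,"x":35,"y":0,"z":0,"hand":1},{"ax":0,"ay":0,"az":0,"x":35,"y":0,"z":0,"hand":1},{"ax":0,"ay":0,"az":0,"x":35,"y":0,"z":0,"hand":1},{"ax":0,"ay":0,"az":0,"x":0,"y":0,"z":0,"hand":1},{"ax":0,"ay":0,"az":0,"x":0,"y":0,"z":0,"hand":1}]'| grep -E "time|pos|force"
python3 - <<'E'
from h import *
a=read_camera("top")["img"][100:275,185:365];b=read_camera("scene")["img"][150:325,180:380]
k=lambda m:cv2.resize(np.ascontiguousarray(m[:,:,::-1]),None,fx=2.1,fy=2.1,interpolation=cv2.INTER_CUBIC)
cv2.imwrite("pics/fin.png",np.hstack([k(a),k(b)]))
E
```

```text
eef_pos: [0.4611, 0.122, 0.2611]
contact_force: [0.5, 0.3, 0.3]
eef_pos: [0.4305, -0.0362, 0.2802]
contact_force: [0.8, -0.7, -0.5]
time: 18.85
eef_pos: [0.4106, -0.1394, 0.2798]
contact_force: [0.4, -0.0, 0.3]
```

View pics/fin.png

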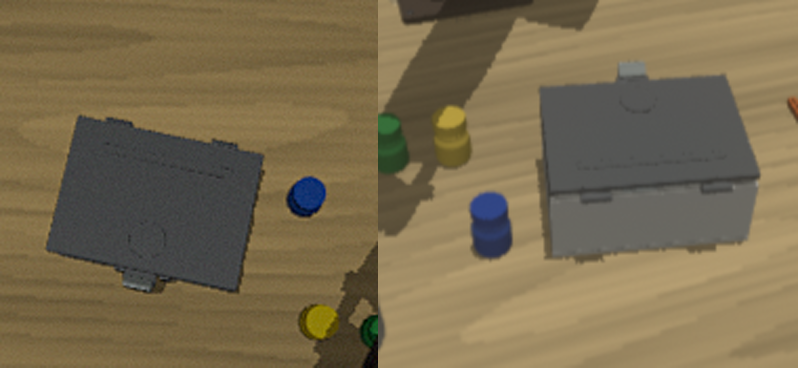

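The lid is shut flat. The catch sits over the tongue at (140,282) in the top half and (632,70) in the scene half, and the bystanders in view are untouched. Handing in.

```bash
python3 -c "
from plant import *
print(sign_off(),get_state()['time'])"
```

```text
the job is handed in; nothing more can be done
the job is handed in; nothing more can be done
```

The spice jar is standing in the box and the lid is caught shut by the spring catch. I handed the job in at about 19 s of the 64 s allowed.

- **Jar:** I gripped it around its neck and lowered it to the box floor. It touched down at the height I expected, at about 10 N. After I let go, the overhead view showed its cap as a round disc, so it looked upright. The shut lid has hidden it since.
- **Lid:** I swung it shut from behind with under 3 N, then pressed on the pad in steps of 1 mm or less. The push reached about 10 N, fell to about 8 N, and rose to 14–15 N. It then hit the hard stop at 18.8 N, or about 20.5 N with the sideways part, against the 25 N limit.
- **Catch:** As I eased off, the push fell to about zero 2.5 mm above the stop, where an uncaught lid would still push back with about 10 N. The last pictures show the lid flat, with the catch over the tongue.

**Not measured:** I inferred the snap from these forces and pictures and did not measure the seal's squeeze. Sideways friction on the pad rose to about 10 N during the press, so I shifted the tool slightly to ease it. The last close-up didn't show the canister or the funnel, and it cut off most of the green jar and the pegs. The arm's path did not go near them.

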